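Hold the sprung chest lid just below its balance point

ROBOT

A 6-joint arm with a two-finger parallel gripper is mounted at the origin on the work surface. World frame = base frame: x ahead of the robot, y to its left, z up, the work surface at z = 0. Lengths are in mm, angles in degrees, forces in N, time in s.
With the tool pointing down it reaches from about 300 to 875 mm from the base axis. Payload 6.4 kg.
Tool frame: the origin (TCP) lies at the very end of the fingers, on their centre line; the grasp point (between the pads) lies 19 mm behind it; z points along the fingers, y is the direction in which the jaws open and shut (so a half turn about z gives the same grasp; the last joint's range is limited). The gripper opens to 88 mm and grips with 3 to 60 N. Pads are 18 mm wide; open, the fingers measure 123 mm over their backs; the gripper's body (75 mm by 187 mm) begins 45 mm behind the grasp point.
Start: joints at [-81.836, 10.359, 92.074, -0, 77.567, -11.82], TCP at [196.534, -540.384, 238.714] pointing down, gripper open.
Joint ranges: [-171.53, 171.53], [-51.25, 118.39], [17.06, 147.69], [-65.23, 245.23], [0, 150.52], [-178.68, 178.68]. Speed limits (degrees/s): [147.25, 147.25, 172.46, 180, 180, 180].

INTERFACE

Orientations are given as a 3x3 rotation matrix whose columns are the frame's x, y, z axes.
In Python, from cell import readout, imaging, order gives the robot as it stands.
- The arm moves only by the shell command python3 -m pendant 'ROWS' [FORCE]. ROWS is JSON, a list of rows, each a list of 7 numbers: the turn, a rotation vector about the tool's x, y, z in units of 6 degrees (1.0 is 6 degrees), then the shift along the tool's x, y, z in units of 30 mm (1.0 is 30 mm), then the opening, from 0 (shut) to 1 (fully open). A call has 1 to 8 rows; each row is the pose to reach, as a shift and turn from the pose commanded when the call began, along the tool's axes at that moment; what a row does not reach only later rows make up. A row lasts 1/10 s, in which the tool goes at most 50 mm and 8.59 degrees, less where a joint would pass 70% of its speed; a pose out of reach is approached as far as the arm can. A call with a gripper value outside its range is refused whole. The fingers move at their own pace and stop on an object; FORCE is the grip in N (left out, the last holds). Time passes only in rows, so rows that repeat a pose let the fingers close. It gives the time, the measured TCP pose, the force and the opening at its end, in the units of the state.
- readout.observe(): the state, without advancing time (a new reading comes with each control period).
- imaging.camera(name): name is "scene" or "top" or "wrist"; returns the picture (480x640x3 uint8, red, green, blue); there is no depth.
- imaging.calibration(name): a dict with "fovy" (degrees; the focal length in pixels is half the picture's height over the tangent of half this angle, whatever the lens; pixels are square), "cx", "cy" (the principal point, pixels), "T" (4x4, takes a point from camera to world coordinates). Camera axes: x right, y up, looking along -z (the intrinsics and any distortion apply to the point x, -y, -z); pixel columns grow to the right and rows downward; lengths in mm; the calibration is good to about 2 mm. A picture is of the moment at which its call begins: read the wrist's pose just before it. calibration takes no time and is no camera call; for the wrist camera it gives the pose at the moment of the call.
- order.hand_in(): hands the job in, once; it reports no verdict.
The state is a dict: "time": time; "joints": joint angles; "joint_velocities": joint speeds; "joint_efforts": joint torques, N m; "eef_pos": TCP position; "eef_rot": TCP orientation; "contact_force": force on the tool from outside, world axes, zero at the start; "ft_torque": the same for the moment, N m; "width": opening from 0.0 (shut) to 1.0 (fully open).
Only numpy, scipy, OpenCV 4.12 (cv2) and the standard library are available. Lean on these libraries where they do the work, as an engineer would, in place of code of your own. Each camera call takes 0.05 s, during which the arm holds its last target. There are 200 camera calls.

TASK

The sprung lid of the oak chest is to have its hinge springs adjusted. Squeeze the clip light off the wall of the plywood offcut box and clip it firmly over the front wall of the chest's open pen tray, near the middle of that wall, with its lamp head on the inner side, above the tray, so that it shines back towards the hinge. Then take the lid by its pull, raise it gently past its balance point, keep hold so that it does not fly up to its stop, ease it back and finish holding it still about five degrees below the balance point, leaving the other things on the bench where they are.

Things in the scene. Friction and masses are not known exactly. Their poses are not given: they have to be found in the camera images.
- clip_grip (a point): Black sprung clip light (loose, about 70 g), like a big clothes peg standing upright, its jaws nipping the offcut box's front wall. This point lies midway between its two squeeze plates, 10 mm below their upper ends, 56 mm above the wall's edge at the start. Axes: z up the clip; x square to the wall, the line along which to squeeze (the lamp shines along +x); y along the wall.
- clip_jaw (a joint): Opening of the clip in rad: 0 on a 10 mm wall, 0.5 squeezed to its stop. The plates are 24 mm wide (y); over their outer faces at the upper ends they measure 52 mm at 0 and 28 mm at 0.5, where they stand upright and the jaw tips are about 28 mm apart. Squeezing to the stop takes 11 N on each plate; let go, the spring shuts the jaws on a wall with about 10 N.
- clip_mouth (a point): Midway between the tips of the clip's jaws (at joint value 0), 72 mm below clip_grip; same axes. It lies 16 mm below the wall's top edge at the start and can go at most 30 mm below an edge, where the spring coil at the pivot (34 mm below clip_grip) meets it.
- clip_lamp (a point): Front of the clip light's small round lamp head (30 mm diameter), which sits on a bent stalk beside the plates: 32 mm along +x, 42 mm along +y and 18 mm below clip_grip.
- offcut_box: Fixed open plywood box, 160 (x) by 200 (y) by 75 mm high, walls 10 mm thick; origin under its centre, front wall towards -x. The clip light starts on the front wall, within 40 mm of its middle. A maple block and a cork block lie on its floor towards the back.
- pen_tray: The open pen tray that forms the left (+y) end of the chest. Origin: middle of the top edge of its front wall, midway through its thickness; x towards the back (the hinge), y left along the wall, z up. The wall is 10 mm thick, its top edge 100 mm above the bench, 110 mm long; the tray is 92 mm deep and 210 mm long inside, three pencils on its floor.
- chest: Fixed oak chest on the bench, lidded part 230 mm (x) by 290 mm (y) by 100 mm high, the pen tray on its left; origin under the centre of the lidded part, front towards -x.
- pull (a point): Middle of the lid's steel bow pull: a round bar, 12 mm diameter, 128 mm long along y, its centre 40 mm off the lid's front edge (34 mm clear between bar and lid), 109.5 mm above the bench with the lid shut. Axes turn with the lid: y along the bar, x into the lid towards the hinge. In the shut lid's axes it lies 278 mm in front of lid_hinge and 9.5 mm above it.
- lid_hinge (a point): Middle of the lid's hinge line, at the chest's back top edge, 100 mm above the bench; y along the hinge line, x back, away from the pull.
- lid (a joint): Opening angle of the lid in rad: 0 shut, 1.35 at its stop. Oak, 290 x 238 x 18 mm, 1 kg, carried by torsion hinges. Balance point at 0.85 rad (49 degrees open): below about 0.80 it sinks shut by itself, above about 0.90 it rises by itself to the stop. Lifting it from shut takes 1.3 N at the pull; five degrees below balance it weighs about 0.2 N in the hand.
- mallet: Loose joiner's mallet, lying on the bench on the right, near the robot (bystander).
- block_plane: Loose block plane, near the robot (bystander).
- try_square: Loose try square with a 150 mm steel blade, between the robot and the offcut box (bystander).
- tape_measure: Loose tape measure, 62 x 36 x 58 mm, in front of the pen tray (bystander).
- pencil_jar: Loose jar of pencils, left of the chest (bystander).
- glue_bottle: Loose white glue bottle, 170 mm tall, between chest and offcut box, at the back (bystander).
- maple_offcut: Loose maple block, 50 x 55 x 34 mm, on the floor of the offcut box (bystander).
- cork_block: Loose cork sanding block, 45 x 70 x 30 mm, on the floor of the offcut box (bystander).
Not all that is in view belongs to the job. Leave any red look-alike of the part that bears clip_grip alone.

How it is judged:
By the outcome, as a careful person would: the job done as asked, in the order asked, and still so for the second after the job is handed in, while the arm keeps its last pose, push and grip.
It also fails if it takes over 67 s, if anything falls off the work surface, if the arm or the gripper's body presses on something with over 40 N, if the wrist force passes 120 N, or if a joint passes its speed limit or range.

## Working session

There is one attempt and no reset: what is moved stays moved. The work goes in short steps, Python scripts to look and compute and a shell command to move; the robot and the scene stay as the last step left them, time stands still between calls to the robot, and variables do not carry over. Pictures are saved under pics/ and viewed, about 8 in all and at most 12, crops included, and the job is handed in when it is done.

```bash
ls; mkdir -p pics
cat > h.py <<'E'
import numpy as np, cv2
from cell import readout, imaging, order
def snap(n,f):
    c=imaging.calibration(n); im=imaging.camera(n); cv2.imwrite(f,im[:,:,::-1]); return im,c
def ray(c,u,v):
    f=240/np.tan(np.radians(c["fovy"])/2); T=np.array(c["T"])
    d=np.array([(u-c["cx"])/f,-(v-c["cy"])/f,-1.]); d=T[:3,:3]@d; return T[:3,3],d/np.linalg.norm(d)
def onz(c,u,v,z):
    o,d=ray(c,u,v); return (o+d*(z-o[2])/d[2]).round(1)
def proj(c,p):
    f=240/np.tan(np.radians(c["fovy"])/2); T=np.array(c["T"]); q=T[:3,:3].T@(np.array(p)-T[:3,3])
    return (c["cx"]+f*q[0]/-q[2], c["cy"]-f*q[1]/-q[2])
def tri(c1,p1,c2,p2):
    o1,d1=ray(c1,*p1);o2,d2=ray(c2,*p2)
    s=np.linalg.lstsq(np.stack([d1,-d2],1),o2-o1,rcond=None)[0]
    a=o1+d1*s[0];b=o2+d2*s[1]; return ((a+b)/2).round(1),np.linalg.norm(a-b).round(1)
E
python3 - <<'E'
from h import *
for n in("scene","top"):
    im,c=snap(n,f"pics/{n}0.png"); print(n,c)
s=readout.observe(); print(s)
E
```

```text
pics
scene {'fovy': 52.30037866525347, 'cx': 320.6797383325259, 'cy': 235.9308537693948, 'T': array([[ 8.06066876e-01, -3.05385937e-01,  5.06947355e-01,
         1.18647541e+03],
       [ 5.91645578e-01,  4.36869997e-01, -6.77569271e-01,
        -8.99112631e+02],
       [-1.45499625e-02,  8.46099306e-01,  5.32826673e-01,
         7.67657520e+02],
       [ 0.00000000e+00,  0.00000000e+00,  0.00000000e+00,
         1.00000000e+00]])}
top {'fovy': 47.87265559461599, 'cx': 325.57937159769665, 'cy': 239.6319415783099, 'T': array([[ 5.30153741e-03,  9.90272191e-01, -1.39042732e-01,
         3.42294995e+02],
       [-9.99890560e-01,  3.32907124e-03, -1.44147811e-02,
        -8.44196411e+01],
       [-1.38116737e-02,  1.39103935e-01,  9.90181465e-01,
         1.61188028e+03],
       [ 0.00000000e+00,  0.00000000e+00,  0.00000000e+00,
         1.00000000e+00]])}
{'time': 0.1, 'joints': array([-8.18353475e+01,  1.03954403e+01,  9.21244444e+01,  4.84691550e-04,
        7.75682068e+01, -1.18197146e+01]), 'joint_velocities': array([ 0.19338559, -0.09663095, -0.13963885, -0.02884873,  0.00538759,
       -0.12196485]), 'joint_efforts': array([ 1.46712053e-03, -4.34819412e+01, -3.42695940e+01,  7.03600910e-02,
        3.40290880e-02, -4.39713529e-05]), 'eef_pos': array([ 196.46844567, -539.8915758 ,  237.93429827]), 'eef_rot': array([[ 9.39786563e-01,  3.41761865e-01, -2.10173663e-04],
       [ 3.41761777e-01, -9.39785384e-01,  1.52307476e-03],
       [ 3.23010735e-04, -1.50319452e-03, -9.99998818e-01]]), 'contact_force': array([ 0.34109406, -1.13608751, -0.05533146]), 'ft_torque': array([-0.00031554,  0.02833555, -0.01820313]), 'width': 0.9960890255097521}
```

View pics/top0.png

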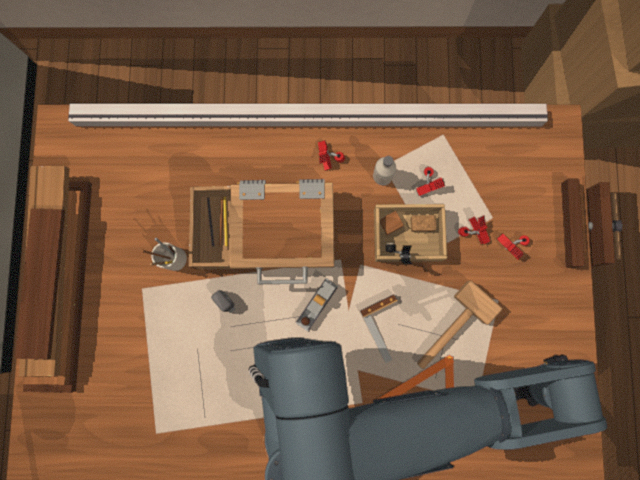

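View pics/scene0.png

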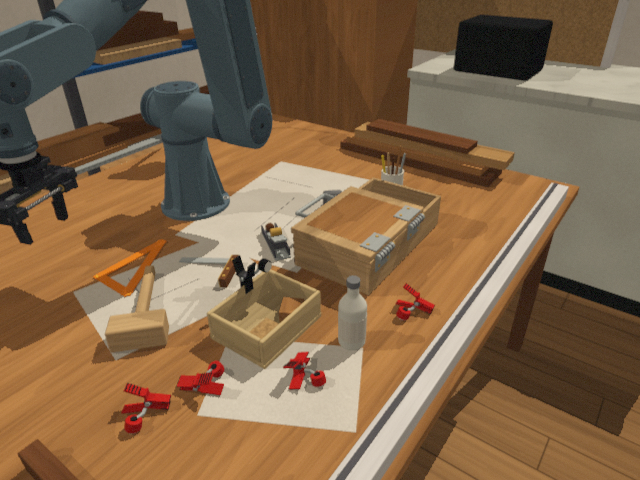

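Top: chest/tray at about (190–333, 185–285), pull bar near (282,283), offcut box (376–447, 205–262), clip at (404,253) with lamp left at (390,247). Scene: the clip is at (245,272). I'll zoom in on both.

Run:
```python
import cv2,numpy as np
t=cv2.imread('pics/top0.png')[175:295,180:460]; s=cv2.imread('pics/scene0.png')[170:370,200:450]
a=cv2.resize(t,None,fx=2.8,fy=2.8,interpolation=cv2.INTER_CUBIC)
cv2.imwrite('pics/z1.png',a)
cv2.imwrite('pics/z2.png',cv2.resize(s,None,fx=3,fy=3,interpolation=cv2.INTER_CUBIC))
```

```text
(no output)
```

View pics/z1.png

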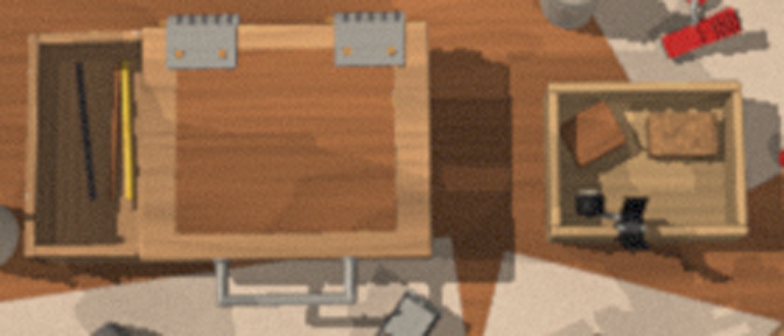

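View pics/z2.png

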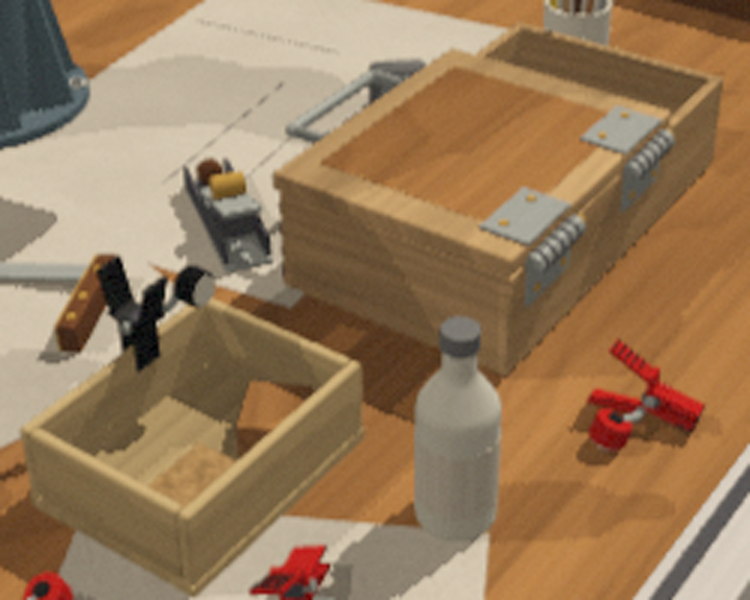

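Run:
```python
from h import *
ct=imaging.calibration("top"); cs=imaging.calibration("scene")
T=lambda u,v,z: onz(ct,180+(u+.5)/2.8-.5,175+(v+.5)/2.8-.5,z)
S=lambda u,v,z: onz(cs,200+(u+.5)/3-.5,170+(v+.5)/3-.5,z)
for n,p,z in [("boxFL",(550,240),75),("boxFR",(747,236),75),("boxBL",(548,84),75),("boxBR",(741,82),75),("trayFLout",(27,254),100),("trayBL",(31,38),100),("trayFLin",(37,246),100),("lidFL",(140,257),118),("lidFR",(431,257),118),("lidBR",(427,24),118),("lidBL",(143,27),118),("barL",(221,299),109.5),("barR",(353,298),109.5),("plates",(632,223),131),("lamp",(589,203),125)]: print(n,T(*p,z))
print("scene")
for n,p,z in [("boxFL",(212,296),75),("boxFR",(24,435),75),("boxBL",(362,366),75),("boxBR",(187,516),75),("trayBL",(720,75),100),("trayFL",(520,28),100),("lidFR",(277,178),118),("lidBR",(515,262),118),("barR",(292,132),109.5),("barL",(378,72),109.5)]: print(n,S(*p,z))
ts=lambda a,b: tri(ct,(180+(a[0]+.5)/2.8-.5,175+(a[1]+.5)/2.8-.5),cs,(200+(b[0]+.5)/3-.5,170+(b[1]+.5)/3-.5))
print("lamp tri",ts((589,203),(196,287)));
```

```text
boxFL [ 498.8 -206.5   75. ]
boxFR [ 503.7 -406.6   75. ]
boxBL [ 660.7 -205.6   75. ]
boxBR [ 663.3 -404.5   75. ]
trayFLout [480.1 320.8 100. ]
trayBL [702.3 325.7 100. ]
trayFLin [488.2 311.  100. ]
lidFL [475.9 203.4 118. ]
lidFR [477.1 -85.3 118. ]
lidBR [713.3 -80.5 118. ]
lidBL [709.7 207.3 118. ]
barL [435.2 123.1 109.5]
barR [436.7  -8.1 109.5]
plates [ 510.2 -282.6  131. ]
lamp [ 530.6 -241.3  125. ]
scene
boxFL [ 514.7 -206.1   75. ]
boxFR [ 516.3 -409.7   75. ]
boxBL [ 666.2 -208.6   75. ]
boxBR [ 665.  -402.4   75. ]
trayBL [703.2 333.6 100. ]
trayFL [487.6 313.8 100. ]
lidFR [488.6 -88.2 118. ]
lidBR [719.5 -79.6 118. ]
barR [439.9  -7.3 109.5]
barL [434.8 133.4 109.5]
lamp tri (array([ 532.6, -242.2,  112.3]), np.float64(1.2))
```

Clip grip is about (508,-283,131) with axes close to the world's. The tray wall's middle is about (487,262,100), the pull about (436,58,109.5), and chest yaw is about 1°. Moving above the clip for a wrist look.

```bash
python3 -m pendant '[[0,0,-11.67,12.6,-4.5,-0.7,1],[0,0,-11.67,12.6,-4.5,-0.7,1],[0,0,-11.67,12.6,-4.5,-0.7,1],[0,0,-11.67,12.6,-4.5,-0.7,1],[0,0,-11.67,12.6,-4.5,-0.7,1],[0,0,-11.67,12.6,-4.5,-0.7,1],[0,0,-11.67,12.6,-4.5,-0.7,1],[0,0,-11.67,12.6,-4.5,-0.7,1]]' 20
python3 -m pendant '[[0,0,0,0,0,0,1]]'
```

```text
time: 0.9
eef_pos: [505.3, -283.8, 259.4]
eef_rot: [[0.016, 1.0, -0.0], [1.0, -0.016, 0.0], [0.0, -0.0, -1.0]]
contact_force: [0.5, -1.6, 0.5]
width: 0.999
time: 1.0
eef_pos: [507.7, -281.1, 259.6]
eef_rot: [[0.012, 1.0, 0.001], [1.0, -0.012, 0.001], [0.001, 0.001, -1.0]]
contact_force: [-0.2, 0.0, 0.1]
width: 0.998
```

Run:
```python
from h import *
im,c=snap("wrist","pics/w1.png"); print(c, readout.observe()["eef_pos"])
for p in [(507,-281,131),(507,-281,75),(507,-206,75)]: print(p,proj(c,p))
```

```text
{'fovy': 69.60608762325734, 'cx': 314.98971923660946, 'cy': 246.04292845349642, 'T': array([[ 9.99926331e-01,  1.16366480e-02,  3.45263281e-03,
         5.08273972e+02],
       [-1.21351183e-02,  9.64640547e-01,  2.63289488e-01,
        -2.13123065e+02],
       [-2.66742519e-04, -2.63311990e-01,  9.64710695e-01,
         4.06147449e+02],
       [ 0.00000000e+00,  0.00000000e+00,  0.00000000e+00,
         1.00000000e+00]])} [ 505.78603724 -283.09971408  259.22504366]
(507, -281, 131) (np.float64(314.5305228555905), np.float64(237.56323114646028))
(507, -281, 75) (np.float64(314.61935123910575), np.float64(223.82876445949267))
(507, -206, 75) (np.float64(313.60685049229824), np.float64(143.79276282149317))
```

View pics/w1.png

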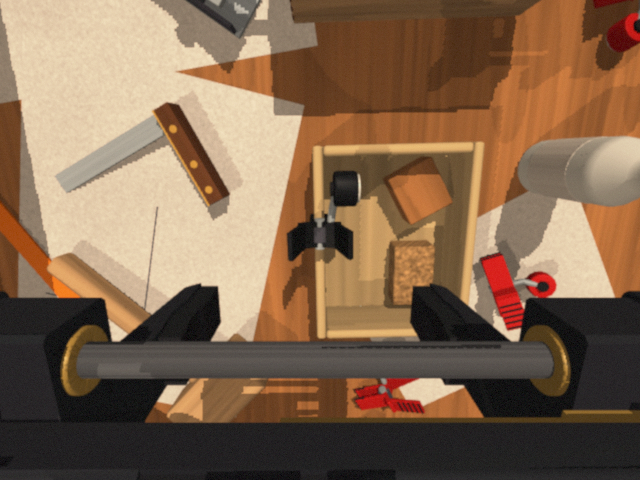

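Wrist view: clip plates at u 288–352, v 222–258 (centre about 320,240); wall edges u 314–324 at v 148, and 318–329 at v 333; lamp at (345,188).

Run:
```python
from h import *
c=imaging.calibration("wrist")
for p,z in [((320,240),131),((289,240),138),((351,240),138),((320,222),138),((320,258),134),((314,148),75),((324,148),75),((318,333),75),((328,333),75),((345,188),113)]: print(p,z,onz(c,*p,z))
print(readout.observe()["eef_pos"])
```

```text
(320, 240) 131 [ 509.3 -285.1  131. ]
(289, 240) 138 [ 484.4 -282.9  138. ]
(351, 240) 138 [ 534.  -283.8  138. ]
(320, 222) 138 [ 509.4 -268.7  138. ]
(320, 258) 134 [ 509.1 -299.7  134. ]
(314, 148) 75 [ 505.4 -211.9   75. ]
(324, 148) 75 [ 514.6 -212.    75. ]
(318, 333) 75 [ 506.3 -401.7   75. ]
(328, 333) 75 [ 516.9 -401.9   75. ]
(345, 188) 113 [ 531.1 -245.   113. ]
[ 505.78603724 -283.09971408  259.22504366]
```

```bash
python3 -m pendant '[[0,0,0,0,0.13,1.3,1],[0,0,0,0,0.13,2.5,1],[0,0,0,0,0.13,3.7,1],[0,0,0,0,0.13,4.6,1],[0,0,0,0,0.13,4.92,1],[0,0,0,0,0.13,4.92,1]]' 22
python3 -m pendant '[[0,0,0,0,0,0,0.45],[0,0,0,0,0,0,0.25],[0,0,0,0,0,0,0.2],[0,0,0,0,0,0,0.2],[0,0,0,0,0,0,0.2],[0,0,0,0,0,0,0.2],[0,0,0,0,0,0,0.2],[0,0,0,0,0,0,0.2]]' 22
```

```text
time: 1.65
eef_pos: [506.4, -285.8, 110.5]
eef_rot: [[0.024, 1.0, -0.003], [1.0, -0.024, 0.002], [0.002, -0.003, -1.0]]
contact_force: [0.2, 0.1, 1.0]
width: 1.001
time: 2.45
eef_pos: [507.7, -285.4, 111.6]
eef_rot: [[0.022, 1.0, -0.001], [1.0, -0.022, 0.001], [0.001, -0.001, -1.0]]
contact_force: [-0.2, -0.4, 0.0]
width: 0.323
```

```bash
python3 -m pendant '[[0,0,0,0,0,-0.4,0.15],[0,0,0,0,0,-1,0.15],[0,0,0,0,0,-2,0.15],[0,0,0,0,0,-3,0.15],[0,0,0,0,0,-4,0.15],[0,0,0,0,0,-4,0.15]]' 22
python3 -m pendant '[[0,0,-0.3,1,0,0,0.15],[0,0,-0.3,2.3,0,0,0.15],[0,0,-0.3,3.8,-0.1,0,0.15],[0,0,-0.3,5.3,-0.2,0,0.15],[0,0,-0.3,6.8,-0.3,0,0.15],[0,0,-0.3,8.3,-0.4,0,0.15],[0,0,-0.3,9.8,-0.5,0,0.15],[0,0,-0.3,11.3,-0.6,0,0.15]]'
python3 -m pendant '[[0,0,0,1.4,0,0,0.15],[0,0,0,2.8,0,0,0.15],[0,0,0,4.2,0,0,0.15],[0,0,0,5.5,0,0,0.15],[0,0,0,6.4,0,0,0.15],[0,0,0,6.9,0,0,0.15],[0,0,0,6.9,0,0,0.15],[0,0,0,6.9,0,0,0.15]]'
python3 - <<'E'
from h import *
im,c=snap("wrist","pics/w2.png"); print(c["T"]); print(readout.observe()["eef_pos"])
E
```

```text
time: 3.05
eef_pos: [510.1, -287.4, 237.9]
eef_rot: [[0.022, 1.0, 0.007], [1.0, -0.022, -0.006], [-0.006, 0.007, -1.0]]
contact_force: [-0.6, -0.0, -0.5]
width: 0.324
time: 3.85
eef_pos: [496.6, 55.5, 231.3]
eef_rot: [[-0.009, 1.0, -0.001], [1.0, 0.009, 0.0], [0.0, -0.001, -1.0]]
contact_force: [1.5, -0.8, -0.3]
width: 0.323
time: 4.65
eef_pos: [495.4, 259.9, 231.5]
eef_rot: [[-0.01, 1.0, -0.001], [1.0, 0.01, -0.001], [-0.001, -0.001, -1.0]]
contact_force: [-0.3, -0.7, -0.9]
width: 0.322
[[ 9.99952989e-01 -9.69630298e-03 -3.48737690e-05  4.94827859e+02]
 [ 9.35761884e-03  9.64070597e-01  2.65481298e-01  3.28175596e+02]
 [-2.54056633e-03 -2.65469144e-01  9.64116009e-01  3.77881317e+02]
 [ 0.00000000e+00  0.00000000e+00  0.00000000e+00  1.00000000e+00]]
[495.59467918 259.42751164 231.64952023]
```

View pics/w2.png

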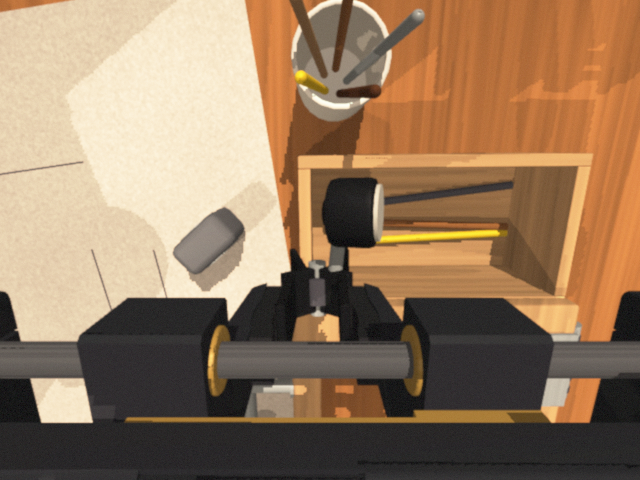

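Tray: front-wall outer corner (299,157), inner edge about u=313; back corner (592,155); lid edge about v=300. Clip pivot at (317,285), upright in the grip.

Run:
```python
from h import *
c=imaging.calibration("wrist")
for n,p,z in [("FLo",(299,157),100),("FLi",(313,168),100),("BLo",(592,155),100),("wall out",(300,210),100),("wall in",(313,210),100),("lidside",(440,299),118),("back in",(577,168),100),("pivot",(317,285),216)]: print(n,onz(c,*p,z))
im=cv2.imread('pics/w2.png')
print(im[215,290:325].tolist()); print(proj(c,(487,262,100)))
```

```text
FLo [482.  323.2 100. ]
FLi [492.9 314.9 100. ]
BLo [709.8 326.6 100. ]
wall out [482.6 281.5 100. ]
wall in [493.2 281.6 100. ]
lidside [597.3 212.4 118. ]
back in [700.2 316.7 100. ]
pivot [496.2 262.9 216. ]
[[42, 71, 114], [40, 69, 116], [41, 72, 117], [43, 73, 117], [43, 72, 116], [39, 71, 115], [40, 71, 116], [40, 70, 116], [61, 99, 145], [97, 157, 219], [117, 189, 243], [118, 191, 244], [120, 191, 244], [124, 194, 244], [122, 191, 244], [124, 192, 245], [129, 199, 247], [126, 199, 247], [126, 200, 248], [125, 197, 247], [106, 165, 226], [74, 114, 158], [55, 86, 119], [50, 78, 107], [53, 81, 109], [53, 79, 109], [51, 76, 107], [54, 81, 112], [52, 78, 109], [49, 78, 108], [49, 77, 105], [40, 57, 83], [30, 38, 47], [21, 20, 23], [20, 25, 26]]
(np.float64(305.3678449651542), np.float64(233.42876305648008))
```

```bash
python3 -m pendant '[[0,0,0,0.15,-0.3,0,0.15],[0,0,0,0.15,-0.3,0.5,0.15],[0,0,0,0.15,-0.3,1.2,0.15],[0,0,0,0.15,-0.3,1.6,0.15],[0,0,0,0.15,-0.3,1.6,0.15]]'
python3 -m pendant '[[0,0,0,0,0,0.4,0.15],[0,0,0,0,0,0.8,0.15],[0,0,0,0,0,1.2,0.15],[0,0,0,0,0,1.5,0.15],[0,0,0,0,0,1.75,0.15],[0,0,0,0,0,1.75,0.15]]'
python3 - <<'E'
from h import *
a,_=snap("scene","pics/s2.png")
b,_=snap("wrist","pics/w3.png")
A=cv2.resize(a[120:320,270:470],(400,400)); B=cv2.resize(b[100:400,180:480],(400,400))
cv2.imwrite("pics/c1.png",np.hstack([A,B])[:,:,::-1])
E
```

```text
time: 5.2
eef_pos: [484.9, 264.2, 181.3]
eef_rot: [[-0.009, 1.0, -0.005], [1.0, 0.009, -0.001], [-0.001, -0.005, -1.0]]
contact_force: [0.1, -1.1, -1.4]
width: 0.325
time: 5.8
eef_pos: [485.8, 264.8, 130.1]
eef_rot: [[-0.009, 1.0, -0.002], [1.0, 0.009, -0.001], [-0.001, -0.002, -1.0]]
contact_force: [-0.0, -0.2, 0.2]
width: 0.322
```

View pics/c1.png

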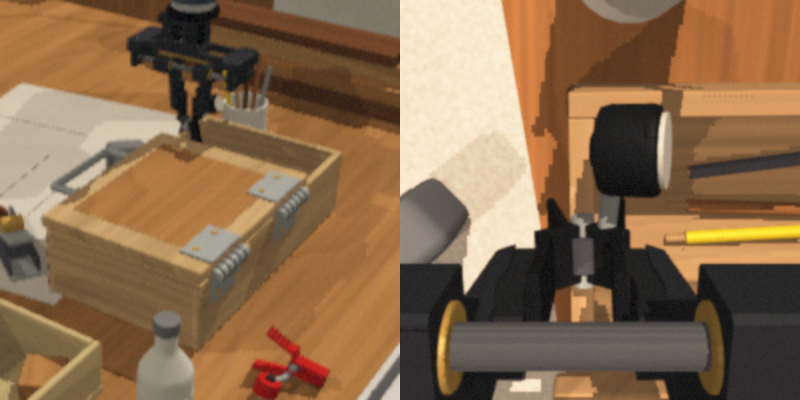

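The wall runs under the pivot, the jaws straddle it and the lamp is over the tray; there's no contact force. Release.

```bash
python3 -m pendant '[[0,0,0,0,0,0,0.4],[0,0,0,0,0,0,0.5],[0,0,0,0,0,0,0.65],[0,0,0,0,0,0,0.8],[0,0,0,0,0,0,0.9],[0,0,0,0,0,0,0.9],[0,0,0,0,0,0,0.9]]'
python3 -m pendant '[[0,0,0,0,0,-0.5,0.9],[0,0,0,0,0,-1.3,0.9],[0,0,0,0,0,-2.5,0.9],[0,0,0,0,0,-4,0.9],[0,0,0,0,0,-4,0.9]]'
python3 - <<'E'
from h import *
a,_=snap("scene","pics/s3.png")
b,c=snap("wrist","pics/w4.png")
A=cv2.resize(a[120:320,270:470],(400,400)); B=cv2.resize(b[60:360,180:480],(400,400))
cv2.imwrite("pics/c2.png",np.hstack([A,B])[:,:,::-1]); print(readout.observe()["eef_pos"])
np.save("w4T.npy",c["T"])
E
```

```text
time: 6.6
eef_pos: [486.8, 265.1, 131.7]
eef_rot: [[-0.009, 1.0, 0.001], [1.0, 0.009, 0.0], [0.0, 0.001, -1.0]]
contact_force: [-0.2, 0.5, -0.3]
width: 0.894
time: 7.1
eef_pos: [490.1, 266.3, 260.0]
eef_rot: [[-0.01, 1.0, 0.013], [1.0, 0.01, 0.004], [0.004, 0.013, -1.0]]
contact_force: [0.5, -0.8, 1.1]
width: 0.903
[487.38899972 265.37003168 253.9052301 ]
```

View pics/c2.png

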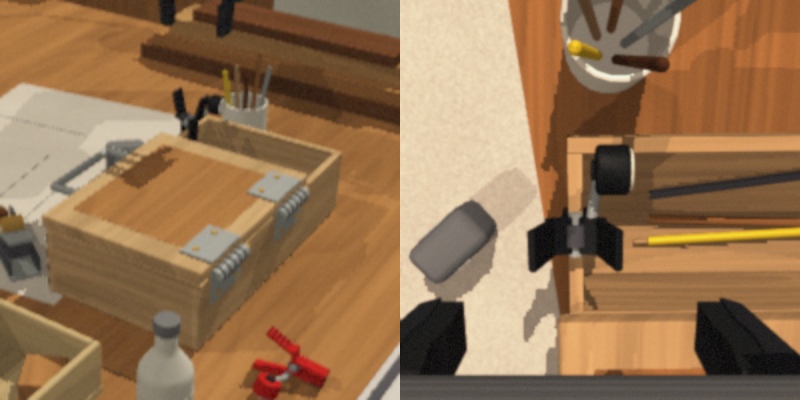

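Clip sits upright on the tray wall, lamp over the tray. Now to the pull, with a wrist look from above.

```bash
python3 -m pendant '[[0,0,0,-1,-0.2,0,0.5],[0,0,0,-2.4,-0.6,0,0.34],[0,0,0,-3.9,-1,0.4,0.34],[0,0,0,-5.3,-1.4,1,0.34],[0,0,0,-6.5,-1.67,1.7,0.34],[0,0,0,-6.9,-1.67,2,0.34],[0,0,0,-6.9,-1.67,2,0.34],[0,0,0,-6.9,-1.67,2,0.34]]'
python3 - <<'E'
from h import *
b,c=snap("wrist","pics/w5.png"); print(readout.observe()["eef_pos"])
for p in [(436,123,109.5),(436,58,109.5),(436,-7,109.5)]: print(proj(c,p))
E
```

```text
time: 8.0
eef_pos: [438.7, 58.2, 191.6]
eef_rot: [[-0.009, 1.0, -0.0], [1.0, 0.009, 0.001], [0.001, -0.0, -1.0]]
contact_force: [0.3, -0.3, -1.1]
width: 0.34
[438.98912357  58.50146911 192.02483355]
(np.float64(312.43664965673076), np.float64(156.84472001588884))
(np.float64(311.8060524555978), np.float64(254.0161666207464))
(np.float64(311.26009077796255), np.float64(338.1457598243378))
```

View pics/w5.png

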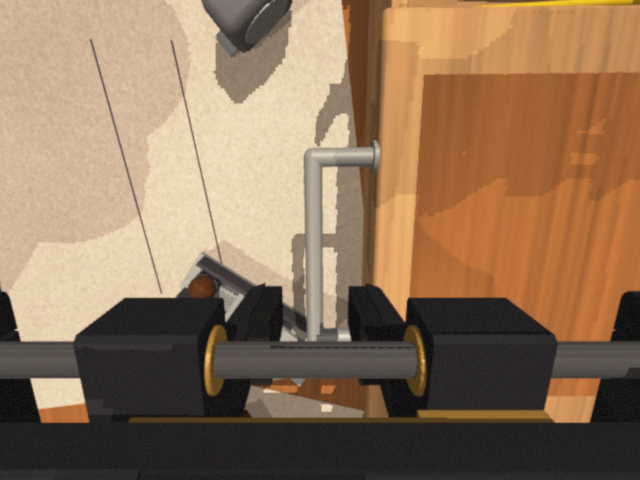

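Bar centre u≈313 → x≈437, ends v≈150…335, middle y≈61. Descend and grip.

```bash
python3 -m pendant '[[0,0,0,0.1,-0.06,0.8,0.34],[0,0,0,0.1,-0.06,1.6,0.34],[0,0,0,0.1,-0.06,2.3,0.34],[0,0,0,0.1,-0.06,2.9,0.34],[0,0,0,0.1,-0.06,3.38,0.34],[0,0,0,0.1,-0.06,3.38,0.34]]'
python3 -m pendant '[[0,0,0,0,0,0,0.2],[0,0,0,0,0,0,0.1],[0,0,0,0,0,0,0.05],[0,0,0,0,0,0,0.05],[0,0,0,0,0,0,0.05],[0,0,0,0,0,0,0.05]]' 20
python3 - <<'E'
from h import *
s=readout.observe();print(s["joints"].round(1),s["eef_pos"],s["contact_force"])
# path: grasp point relative to hinge in tool frame at now: tool y=+x, z=down
import math
for d in [0,5,10,15,20,25,30,35,40,43.7,45,50,53.5,55]:
    t=math.radians(d); R=np.array([[math.cos(t),math.sin(t)],[-math.sin(t),math.cos(t)]]) # (x,z), Ry
    p0=np.array([-278,9.5-19]); p=R@p0-p0   # TCP, 19 below bar
    print(d, "turn x",round(d/6,2),"y",round(p[0]/30,2),"z",round(-p[1]/30,2))
E
```

```text
time: 8.65
eef_pos: [435.8, 62.0, 89.0]
eef_rot: [[-0.011, 1.0, -0.003], [1.0, 0.011, 0.001], [0.001, -0.003, -1.0]]
contact_force: [-0.7, 0.4, -0.1]
width: 0.341
time: 9.25
eef_pos: [437.6, 60.8, 90.9]
eef_rot: [[-0.009, 1.0, 0.003], [1.0, 0.009, 0.001], [0.0, 0.003, -1.0]]
contact_force: [3.7, 4.2, 2.8]
width: 0.123
[-7.600e+00  4.700e+00  1.176e+02  1.000e-01  5.750e+01 -8.100e+00] [437.64216024  60.82628089  90.90218241] [3.73081087 4.19899612 2.79906708]
0 turn x 0.0 y 0.0 z -0.0
5 turn x 0.83 y 0.01 z -0.81
10 turn x 1.67 y 0.09 z -1.61
15 turn x 2.5 y 0.23 z -2.41
20 turn x 3.33 y 0.45 z -3.19
25 turn x 4.17 y 0.73 z -3.95
30 turn x 5.0 y 1.08 z -4.68
35 turn x 5.83 y 1.49 z -5.37
40 turn x 6.67 y 1.96 z -6.03
43.7 turn x 7.28 y 2.35 z -6.49
45 turn x 7.5 y 2.49 z -6.65
50 turn x 8.33 y 3.07 z -7.21
53.5 turn x 8.92 y 3.5 z -7.58
55 turn x 9.17 y 3.69 z -7.73
```

```bash
python3 -m pendant '[[0.2,0,0,0,0,-0.2,0.05],[0.4,0,0,0,0.01,-0.4,0.05],[0.62,0,0,0,0.01,-0.6,0.05],[0.83,0,0,0,0.02,-0.81,0.05],[1.04,0,0,0,0.03,-1.01,0.05],[1.25,0,0,0,0.05,-1.21,0.05],[1.46,0,0,0,0.07,-1.41,0.05],[1.67,0,0,0,0.09,-1.61,0.05]]'
python3 -m pendant '[[0,0,0,0,0,0,0.05]]'
```

```text
time: 10.05
eef_pos: [440.2, 60.9, 138.7]
eef_rot: [[-0.009, 0.985, -0.172], [1.0, 0.009, -0.001], [0.001, -0.172, -0.985]]
contact_force: [6.1, 4.0, -2.5]
width: 0.123
time: 10.15
eef_pos: [440.2, 60.9, 138.9]
eef_rot: [[-0.009, 0.985, -0.173], [1.0, 0.009, -0.001], [0.001, -0.173, -0.985]]
contact_force: [4.6, 3.5, -2.4]
width: 0.121
```

Tracking well with low force. Two more 10° arcs.

```bash
for i in 1 2; do python3 -m pendant '[[0.2,0,0,0,0,-0.2,0.05],[0.4,0,0,0,0.01,-0.4,0.05],[0.62,0,0,0,0.01,-0.6,0.05],[0.83,0,0,0,0.02,-0.81,0.05],[1.04,0,0,0,0.03,-1.01,0.05],[1.25,0,0,0,0.05,-1.21,0.05],[1.46,0,0,0,0.07,-1.41,0.05],[1.67,0,0,0,0.09,-1.61,0.05]]'; done; python3 -c "
from h import *
s=readout.observe();print(s['joints'].round(1))"
```

```text
time: 10.95
eef_pos: [450.7, 61.1, 185.1]
eef_rot: [[-0.009, 0.94, -0.342], [1.0, 0.009, -0.002], [0.001, -0.342, -0.94]]
contact_force: [6.2, 4.3, -3.4]
width: 0.121
time: 11.75
eef_pos: [469.2, 61.5, 229.3]
eef_rot: [[-0.009, 0.865, -0.502], [1.0, 0.009, -0.004], [0.001, -0.502, -0.865]]
contact_force: [2.3, 4.8, -3.7]
width: 0.122
[ -5.1  19.8  86.6  -2.8 103.6  -5.6]
```

```bash
python3 -m pendant '[[0.2,0,0,0,0,-0.2,0.05],[0.4,0,0,0,0.01,-0.4,0.05],[0.62,0,0,0,0.01,-0.6,0.05],[0.83,0,0,0,0.02,-0.81,0.05],[1.04,0,0,0,0.03,-1.01,0.05],[1.25,0,0,0,0.05,-1.21,0.05],[1.46,0,0,0,0.07,-1.41,0.05],[1.67,0,0,0,0.09,-1.61,0.05]]'; python3 -c "
from h import *
s=readout.observe();print(s['joints'].round(1))"
```

```text
time: 12.55
eef_pos: [495.4, 62.0, 270.2]
eef_rot: [[-0.01, 0.763, -0.646], [1.0, 0.008, -0.005], [0.002, -0.646, -0.763]]
contact_force: [0.1, 6.4, -1.2]
width: 0.121
[ -4.5  27.9  74.4  -3.6 117.8  -5.6]
```

```bash
python3 -m pendant '[[0.17,0,0,0,0,-0.16,0.05],[0.33,0,0,0,0,-0.32,0.05],[0.5,0,0,0,0,-0.48,0.05],[0.67,0,0,0,0.01,-0.65,0.05],[0.83,0,0,0,0.02,-0.81,0.05],[1,0,0,0,0.02,-0.97,0.05],[1.17,0,0,0,0.03,-1.13,0.05],[1.33,0,0,0,0.05,-1.29,0.05]]'
python3 -m pendant '[[0.12,0,0,0,0,-0.12,0.05],[0.25,0,0,0,0,-0.24,0.05],[0.37,0,0,0,0,-0.36,0.05],[0.5,0,0,0,0,-0.48,0.05],[0.62,0,0,0,0.01,-0.6,0.05],[0.73,0,0,0,0.01,-0.71,0.05],[0.83,0,0,0,0.02,-0.81,0.05],[0.83,0,0,0,0.02,-0.81,0.05]]'
cat > ang.py <<'E'
from h import *
s=readout.observe(); R=s["eef_rot"]; b=s["eef_pos"]-19*np.array(R)[:,2]
print(s['joints'].round(1),b.round(1),"lid",round(np.degrees(np.arctan2(b[2]-100,714.8-b[0]))-1.96,2), "tool",round(np.degrees(np.arctan2(-R[0][2],-R[2][2])),2),"r",np.hypot(b[2]-100,714.8-b[0]).round(1),s["joint_velocities"].round(2))
E
python3 ang.py
```

```text
time: 13.35
eef_pos: [521.3, 62.4, 299.2]
eef_rot: [[-0.01, 0.665, -0.746], [1.0, 0.008, -0.006], [0.002, -0.746, -0.666]]
contact_force: [-1.9, 7.5, 1.6]
width: 0.12
time: 14.15
eef_pos: [539.7, 62.8, 315.6]
eef_rot: [[-0.01, 0.598, -0.802], [1.0, 0.007, -0.007], [0.002, -0.802, -0.598]]
contact_force: [-3.0, 9.0, 5.0]
width: 0.12
[ -3.8  40.2  56.7  -5.1 136.2  -6.4] [554.9  62.9 327. ] lid 52.88 tool 53.29 r 277.6 [-0.03 -0.59  0.58 -0.06 -0.68  0.08]
```

Lid at about 53° (past balance), firmly held and still. Easing back to about 43.7°.

```bash
for i in 1 2; do python3 -m pendant '[[-0.1,0,0,0,0,0.09,0.05],[-0.2,0,0,0,0.01,0.19,0.05],[-0.3,0,0,0,0.02,0.29,0.05],[-0.4,0,0,0,0.02,0.39,0.05],[-0.5,0,0,0,0.03,0.48,0.05],[-0.6,0,0,0,0.04,0.58,0.05],[-0.7,0,0,0,0.05,0.68,0.05],[-0.77,0,0,0,0.055,0.74,0.05]]'; done
python3 -m pendant '[[0,0,0,0,0,0,0.05],[0,0,0,0,0,0,0.05],[0,0,0,0,0,0,0.05],[0,0,0,0,0,0,0.05]]'
python3 ang.py
python3 - <<'E'
from h import *
a,_=snap("scene","pics/s4.png"); b,_=snap("top","pics/t4.png")
cv2.imwrite("pics/c3.png",np.hstack([cv2.resize(a[100:340,200:440],(400,400)),cv2.resize(b[160:400,120:360],(400,400))])[:,:,::-1])
E
```

```text
time: 14.95
eef_pos: [522.7, 62.4, 300.6]
eef_rot: [[-0.01, 0.662, -0.75], [1.0, 0.008, -0.007], [0.002, -0.75, -0.662]]
contact_force: [-2.1, 7.0, 2.4]
width: 0.118
time: 15.75
eef_pos: [507.1, 62.2, 284.3]
eef_rot: [[-0.01, 0.72, -0.694], [1.0, 0.008, -0.006], [0.002, -0.694, -0.72]]
contact_force: [-2.3, 6.3, 1.4]
width: 0.124
time: 16.15
eef_pos: [507.2, 62.2, 284.4]
eef_rot: [[-0.01, 0.719, -0.695], [1.0, 0.008, -0.006], [0.002, -0.695, -0.719]]
contact_force: [-1.7, 6.9, 1.9]
width: 0.119
[ -4.3  31.2  69.5  -3.9 123.1  -5.7] [520.4  62.3 298.1] lid 43.58 tool 43.99 r 277.5 [ 0.    0.04 -0.07 -0.09  0.01 -0.05]
```

View pics/c3.png

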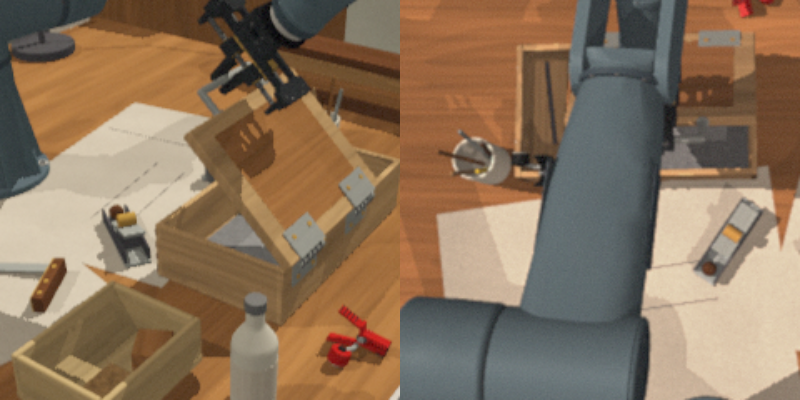

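Lid held open at 43.6–44°, still; the clip is on the tray wall and the other things in view haven't moved. Handing in.

```bash
python3 -c "
from h import *
print(order.hand_in())"; python3 ang.py
```

```text
the job is handed in; nothing more can be done
None
the job is handed in; nothing more can be done
```

The job is done and handed in, at about 16 s of the 67 s allowed.

- **Clip light:** I squeezed it off the offcut box and clipped it over the middle of the pen tray's front wall, about 22 mm deep. After I let go, the pictures showed it standing upright with the lamp over the tray, facing the hinge.
- **Lid:** I raised it by its pull to about 53°, past the 49° balance point, and held it there. I then eased it back to about 43.6–44°, where it was still and held with 20 N. Forces on the wrist stayed under about 11 N throughout.
- **Bystanders:** Nothing I could see in the last pictures had moved. The arm hid part of the tray in the final top view, and the mallet and tape measure were not clearly checked at the end.
- **Disagreements:** The cameras disagreed by up to about 5 mm on the tray wall, and by more on the offcut box's front edge. I used the wrist camera's values. The grip opening read about 1 mm less than the 12 mm bar.

I couldn't read the lid angle after hand-in, because the interface closes then.

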